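# Nest the plain cutters and close their case

### The arm

A 6-joint arm with a two-finger parallel gripper is mounted at the origin on the work surface; the furniture and walls round the work are solid. World frame = base frame: x ahead of the robot, y to its left, z up, the work surface at z = 0. Lengths are in m, angles in rad, forces in N, time in s.
With the tool pointing down it reaches from about 0.3 to 0.95 m from the base axis. Payload 3.1 kg.
Tool frame: the origin (TCP) lies between the finger pads; the fingertips stand 17 mm ahead of it and the grasp point (between the pads) lies 2 mm behind it; z points along the fingers, y is the line along which they close (so a half turn about z gives the same grasp; the last joint's range is limited). The gripper opens to 85 mm and grips with 20 to 120 N. Pads are 22 mm wide; open, the fingers measure 114 mm over their backs; the gripper's body (76 mm by 85 mm) begins 54 mm behind the grasp point. The pads swing forward as they close: fully open they stand 13 mm farther back than shut.
Start: joints at [1.14, 0.308, 1.634, -0, 1.2, -0.07], TCP at [0.221, 0.585, 0.248] pointing down, gripper open.
Joint ranges: [-3.06, 3.06], [-0.79, 1.96], [0.05, 2.63], [-1.19, 4.34], [0.05, 2.64], [-2.94, 2.94]. Speed limits (rad/s): [2.79, 2.79, 3.14, 3.14, 3.14, 3.14].

### API

Orientations are given as a rotation vector (axis times angle).
In Python, from station import readout, imaging, order gives the robot as it stands. The module is installed in compiled form; this text tells all that it offers.
- The arm moves only by the shell command python3 -m crank 'ROWS' [OPENING] [FORCE]. ROWS is JSON, a list of rows, each a list of 6 numbers: the shift along the world's x, y, z in cm, then the turn, a rotation vector about the world's x, y, z in rad. A call has 1 to 20 rows; each row is the pose to reach, as a shift and turn from the pose commanded when the call began; what a row does not reach only later rows make up. A row lasts 1/12 s, in which the tool goes at most 41.7 mm and 7.16 degrees, less where a joint would pass 70% of its speed; a pose out of reach is approached as far as the arm can. A call with a gripper value outside its range is refused whole. OPENING is the finger opening in cm, from 0 to 8.54, set as the call begins (- or left out, the last holds). The fingers move at their own pace and stop on an object; FORCE is the grip in N (left out, the last holds). Time passes only in rows, so rows that repeat a pose let the fingers close. It gives the time, the measured TCP pose, the force, the opening and the grip force at its end, in the units of the state.
- readout.get_state(): the state, without advancing time (a new reading comes with each control period).
- imaging.read_camera(name): name is "side" or "top"; returns the picture (420x560x3 uint8, blue, green, red); there is no depth.
- imaging.camera_info(name): a dict with "fx", "fy", "cx", "cy" (pixels), "rvec" (rotation vector, rad) and "tvec" (3), from world to camera coordinates, as OpenCV has them. Camera axes: x right, y down, z forward; pixel columns grow to the right and rows downward; lengths in m; the calibration is good to about 2 mm. A picture is of the moment at which its call begins. camera_info takes no time and is no camera call.
- order.hand_in(): hands the job in; it is judged then, once.
Trained networks look in the newest picture that a camera, given by its name, has taken for a name from the list of things; names that differ only in an ending like _2 or _b are one class to them, and where a whole thing is asked for, a point or a joint stands for the part that bears it (a point fixed in the world has none). Each returns a list of dicts, best first, with "score" (0 to 1); they miss things now and then, are a little off and sometimes report something else, mostly with a low value. They report only what shows in the picture. A call takes as long as a camera call.
- imaging.regions_of(target, camera): "region" (420x560 bool, what is visible of it) and "centre" ([column, row] in pixels, amid what is visible of it).
The state is a dict: "t": time; "q": joint angles; "qd": joint speeds; "joint_torque": joint torques, N m; "tool_pos": TCP position; "ee_rot": TCP orientation; "wrist_force": force on the tool from outside, world axes, zero at the start; "moment": the same for the moment, N m; "opening": finger opening in m; "gripper_force": force on a finger pad.
Only numpy, scipy, OpenCV 4.12 (cv2) and the standard library are available. Lean on these libraries where they do the work, as an engineer would, in place of code of your own. Each camera call takes 0.05 s, during which the arm holds its last target. There are 200 camera calls.

### The job

Put the plain round cutters away (steel with blue rims): stand all four of them on the middle of the round blue case base, nested one inside the other, and then put the clear cover over them so that it sits fully down on the base. The gap between neighbouring rings is too narrow for fingers, so begin with the smallest ring and work outwards. Leave the two white fluted cutters and the timer where they are.

Things in the scene. Friction and masses are not known exactly. Their poses are not given: they have to be found in the camera images.
- case_base: round blue base of the cutter case, fixed to the table: flange 100 mm across and 4 mm high; on it a raised platform 77 mm across (74 at its chamfered top) whose flat top lies 9 mm above the table, with four white guide circles. The nested cutters stand on the platform, the cover stands on the flange round it. Origin: centre of the underside, at table height; z up
- case_cover: deep round cover of the case, clear, slightly milky plastic with a blue lip round its foot and a blue knob on top, standing open side down. 89 mm outside (95 mm over the lip) at the foot, 93 mm at the shoulder, 83 to 85 mm inside at the foot, 48 mm deep inside; its top lies 52 mm above the foot, and the round knob on it is 22 mm high (52 to 74 mm above the foot), 22 mm across, narrower at its root. 0.12 kg. Origin: centre of its foot (lower edge); z up along the axis
- cutter_20: smallest of the four plain cutters: a smooth round ring of thin steel with a blue plastic grip band round its upper rim, open at both ends, 20 mm outer diameter at the band (the upper 11 mm) and 18 mm below it, 15 mm inside, 38 mm tall, standing on the table. Origin: centre of its lower edge; z up along the ring's axis
- cutter_36: second smallest of the four plain cutters: a smooth round ring of thin steel with a blue plastic grip band round its upper rim, open at both ends, 36 mm outer diameter at the band (the upper 11 mm) and 34 mm below it, 31 mm inside, 38 mm tall, standing on the table. Origin: centre of its lower edge; z up along the ring's axis
- cutter_52: second largest of the four plain cutters: a smooth round ring of thin steel with a blue plastic grip band round its upper rim, open at both ends, 52 mm outer diameter at the band (the upper 11 mm) and 50 mm below it, 47 mm inside, 38 mm tall, standing on the table. Origin: centre of its lower edge; z up along the ring's axis
- cutter_68: largest of the four plain cutters: a smooth round ring of thin steel with a blue plastic grip band round its upper rim, open at both ends, 68 mm outer diameter at the band (the upper 11 mm) and 66 mm below it, 63 mm inside, 38 mm tall, standing on the table. Origin: centre of its lower edge; z up along the ring's axis
- fluted_60: white cutter with a scalloped (fluted) edge, an open ring 60 mm across and 36 mm tall; not part of the set, stays where it is. Origin: centre of its lower edge
- fluted_44: white cutter with a scalloped (fluted) edge, an open ring 44 mm across and 36 mm tall; not part of the set, stays where it is. Origin: centre of its lower edge
- timer: kitchen timer, white with a red dial, 66 mm across, 46 mm tall, off to the left; stays where it is. Origin: centre of its underside

How it is judged:
By the outcome, as a careful person would: the job done as asked, in the order asked, and still so for the second after the job is handed in, with the robot touching nothing.
It also fails if it takes over 120 s, if anything falls off the work surface, if the arm or the gripper's body presses on something with over 40 N, if the wrist force passes 120 N, or if a joint passes its speed limit or range.

## Working session

There is one attempt and no reset: what is moved stays moved. The work goes in short steps, Python scripts to look and compute and a shell command to move; the robot and the scene stay as the last step left them, time stands still between calls to the robot, and variables do not carry over. Pictures are saved under pics/ and viewed, at most 14 in all, crops included, and the job is handed in when it is done.

```bash
mkdir -p pics; python3 - <<'E'
from station import readout, imaging
import cv2
for c in("top","side"):
    cv2.imwrite(f"pics/{c}0.png",imaging.read_camera(c)); print(c,imaging.camera_info(c))
print(readout.get_state())
E
```

```text
top {'fx': 508.26267121325293, 'fy': 508.26267121325293, 'cx': 288.1900258040905, 'cy': 215.5030132283449, 'rvec': array([ 2.12989397, -2.19389774,  0.09975102]), 'tvec': array([0.1158515 , 0.55023511, 1.6557976 ])}
side {'fx': 387.50273482834444, 'fy': 387.50273482834444, 'cx': 287.9074333558297, 'cy': 211.2162039388644, 'rvec': array([ 2.23839121, -0.33340091,  0.15677801]), 'tvec': array([-0.48535473,  0.14818203,  0.90428774])}
{'t': 0.1, 'q': array([ 1.14030795e+00,  3.08900490e-01,  1.63506410e+00,  1.17409219e-05,
        1.19970777e+00, -6.96812693e-02]), 'qd': array([ 0.00033008, -0.00105324, -0.00392171,  0.0002395 ,  0.00212319,
       -0.00134251]), 'joint_torque': array([-1.05536707e-03, -4.16417527e+01, -2.77641338e+01, -1.04227240e-04,
        4.15021379e-03,  3.90742841e-06]), 'tool_pos': array([0.22035678, 0.58410398, 0.24717044]), 'ee_rot': array([-0.56359733, -3.09008935,  0.00316038]), 'wrist_force': array([ 0.68709912, -0.04216693, -0.57359158]), 'moment': array([-0.01594874,  0.02535308,  0.02808614]), 'gripper_force': 0.0, 'opening': 0.08546618505144829}
```

View pics/top0.png

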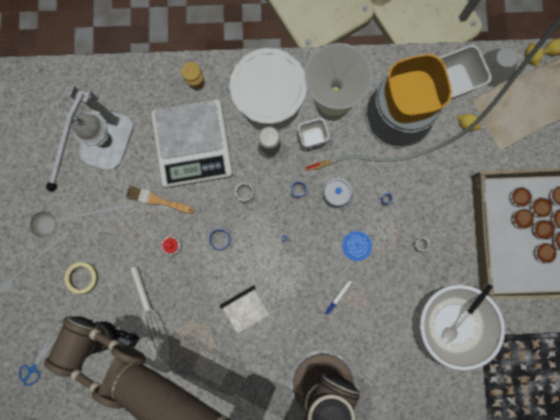

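View pics/side0.png

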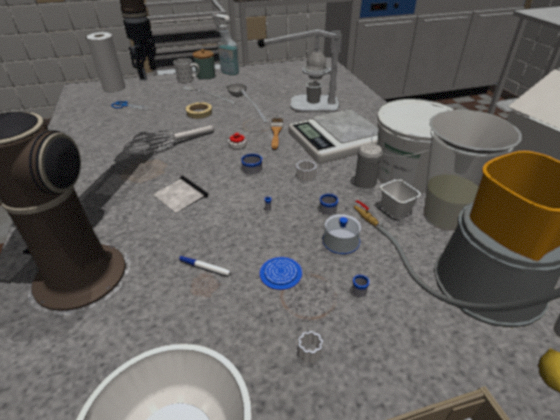

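```bash
cat > h.py <<'E'
from station import readout, imaging
import cv2, numpy as np
from scipy.optimize import least_squares
S={'case_base':[(.050,0),(.050,.004),(.037,.009)],'case_cover':[(.0475,0),(.0465,.05),(.011,.074)],
'cutter_20':[(.009,0),(.01,.027),(.01,.038)],'cutter_36':[(.017,0),(.018,.027),(.018,.038)],
'cutter_52':[(.025,0),(.026,.027),(.026,.038)],'cutter_68':[(.033,0),(.034,.027),(.034,.038)],
'fluted_60':[(.03,0),(.03,.036)],'fluted_44':[(.022,0),(.022,.036)],'timer':[(.033,0),(.033,.046)]}
K=lambda i:np.array([[i['fx'],0,i['cx']],[0,i['fy'],i['cy']],[0,0,1]])
def cen(pts):
    m=cv2.moments(cv2.convexHull(np.float32(pts))); return np.array([m['m10'],m['m01']])/m['m00']
a=np.linspace(0,2*np.pi,40,endpoint=False)
def pred(n,p,i):
    w=np.vstack([np.c_[p[0]+r*np.cos(a),p[1]+r*np.sin(a),np.full(40,p[2]+z)] for r,z in S[n]])
    return cv2.projectPoints(w,i['rvec'],i['tvec'],K(i),None)[0][:,0]
def hullpts(m):  # pixel corners
    y,x=np.nonzero(m); return np.vstack([np.c_[x+dx,y+dy] for dx in(-.5,.5) for dy in(-.5,.5)])
def locate(names,z=0,snap=True):
    out={}
    for c in('top','side'):
        if snap: imaging.read_camera(c)
        i=imaging.camera_info(c)
        for n in names:
            R=imaging.regions_of(n,c)
            if not R: print(n,c,'none'); continue
            h=hullpts(R[0]['region']); u=cen(h)
            zz=z[n] if isinstance(z,dict) else z
            s=least_squares(lambda p:cen(pred(n,[p[0],p[1],zz],i))-u,[.5,0],x_scale=.1,diff_step=1e-3)
            e=pred(n,[*s.x,zz],i)
            print(n,c,'score %.2f'%R[0]['score'],'px',u.round(1),'size',np.ptp(h,0),'exp',np.ptp(e,0).round(1),'xy mm',(s.x*1000).round(1),'others',[(round(r['score'],2),np.round(r['centre'])) for r in R[1:3]])
            out[n,c]=s.x
    return out
E
python3 - <<'E'
from h import *
locate(list(S))
E
```

```text
case_base top score 0.84 px [356.3 245.5] size [31. 32.] exp [30.1 30. ] xy mm [ 448.6 -124.9] others []
case_cover top score 0.96 px [337.1 192.6] size [29. 30.] exp [29.4 30.1] xy mm [625.5 -65.5] others []
cutter_20 top score 0.68 px [212.6 237.3] size [ 9. 17.] exp [7.5 6.4] xy mm [488.9 352.3] others [(0.6, array([296., 182.])), (0.56, array([391., 195.]))]
cutter_36 top score 0.68 px [212.6 237.3] size [ 9. 17.] exp [12.3 11.2] xy mm [488.9 352.2] others [(0.6, array([296., 182.])), (0.56, array([391., 195.]))]
cutter_52 top score 0.68 px [212.6 237.3] size [ 9. 17.] exp [17.1 16. ] xy mm [488.9 352.2] others [(0.6, array([296., 182.])), (0.56, array([391., 195.]))]
cutter_68 top score 0.68 px [212.6 237.3] size [ 9. 17.] exp [21.9 20.8] xy mm [488.9 352.1] others [(0.6, array([296., 182.])), (0.56, array([391., 195.]))]
fluted_60 top score 0.58 px [421.2 244.1] size [15. 13.] exp [20.9 18.7] xy mm [ 446.3 -336.7] others []
fluted_44 top score 0.58 px [421.2 244.1] size [15. 13.] exp [16.  13.8] xy mm [ 446.3 -336.9] others []
timer top score 0.57 px [170.9 245.6] size [23. 21.
[... 562 characters left out ...]
([327., 205.]))]
cutter_52 side score 0.81 px [250.9 163.9] size [21. 20.] exp [16.7 18.7] xy mm [481.5 321.1] others [(0.78, array([359., 286.])), (0.73, array([327., 205.]))]
cutter_68 side score 0.81 px [250.9 163.9] size [21. 20.] exp [21.7 21.4] xy mm [481.6 321.4] others [(0.78, array([359., 286.])), (0.73, array([327., 205.]))]
fluted_60 side score 0.94 px [309.3 346.5] size [24. 32.] exp [32.  38.7] xy mm [ 446.4 -340.6] others [(0.9, array([304., 169.]))]
fluted_44 side score 0.94 px [309.3 346.5] size [24. 32.] exp [23.7 31.2] xy mm [ 446.3 -340.9] others [(0.9, array([304., 169.]))]
timer side score 0.81 px [236.6 141. ] size [17. 16.] exp [20.2 21.2] xy mm [465.5 474.3] others []
```

```bash
cat >> h.py <<'E'
R={'cutter_20':.01,'cutter_36':.018,'cutter_52':.026,'cutter_68':.034}
for n,r in R.items(): S[n+'b']=[(r,.027),(r,.038)]
def blue(img):
    f=img.astype(float); return (f[...,0]-f[...,2]>35)&(f[...,0]>1.25*f[...,1])
def ring(n,c,guess,z=0,img=None,rad=None):
    """blue band of ring n near world guess"""
    if img is None: img=imaging.read_camera(c)
    i=imaging.camera_info(c); e=pred(n+'b',[*guess,z],i); lo=e.min(0)-(rad or 5); hi=e.max(0)+(rad or 5)
    m=blue(img).astype(np.uint8); w=np.zeros_like(m); w[int(lo[1]):int(hi[1])+1,int(lo[0]):int(hi[0])+1]=1
    m&=w
    h=hullpts(m); u=cen(h)
    s=least_squares(lambda p:cen(pred(n+'b',[p[0],p[1],z],i))-u,guess,x_scale=.1,diff_step=1e-3)
    print(n,c,'px',u.round(1),'size',np.ptp(h,0),'exp',np.ptp(e,0).round(1),'mm',(s.x*1000).round(1)); return s.x
E
python3 - <<'E'
from h import *
it=imaging.read_camera('top'); i=imaging.camera_info('top')
G={}
P={'cutter_20':(284,238),'cutter_36':(386,199),'cutter_52':(298,189),'cutter_68':(219,239)}
Rm=cv2.Rodrigues(i['rvec'])[0]; C=-Rm.T@i['tvec']
si=imaging.read_camera('side')
for n,p in P.items():
    d=Rm.T@np.linalg.inv(K(i))@[*p,1]; g=(C+d*(.035-C[2])/d[2])[:2]
    ring(n,'top',g,img=it); ring(n,'side',g,img=si,rad=9)
cv2.imwrite('pics/m.png',np.vstack([cv2.resize((blue(x)[130:300,190:420]*255).astype(np.uint8),None,fx=1.7,fy=1.7,interpolation=0) for x in(it,si)]))
E
```

```text
cutter_20 top px [284.6 237.7] size [5. 5.] exp [6.1 6.3] mm [479.9 113.4]
cutter_20 side px [267.6 199.2] size [8. 6.] exp [7.3 7.5] mm [482.2 110.4]
cutter_36 top px [386.8 198.1] size [10. 11.] exp [11.5 11.2] mm [ 601.  -228.8]
cutter_36 side px [360.8 281.2] size [17. 15.] exp [17.1 15.9] mm [ 602.9 -232.8]
cutter_52 top px [298.5 188.8] size [14. 16.] exp [15.7 16. ] mm [641.3  62.6]
cutter_52 side px [328.8 199.9] size [19. 13.] exp [19.  14.6] mm [643.3  58.5]
cutter_68 top px [219.1 238.4] size [21. 20.] exp [21.1 20.8] mm [483.9 329.5]
cutter_68 side px [251.4 159.8] size [22. 13.] exp [21.6 14.3] mm [485.  324.7]
```

View pics/m.png

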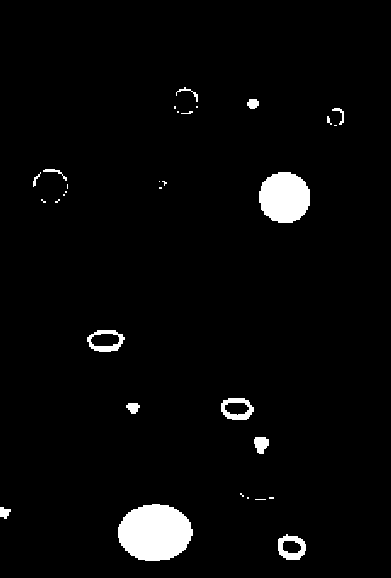

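```bash
python3 -m crank '[[6,-10,0,0,0,0.1],[13,-23,0,0,0,0.25],[20,-36,0,0,0,0.361],[26,-47.3,0,0,0,0.361],[26,-47.3,0,0,0,0.361],[26,-47.3,0,0,0,0.361],[26,-47.3,0,0,0,0.361],[26,-47.3,0,0,0,0.361],[26,-47.3,0,0,0,0.361],[26,-47.3,0,0,0,0.361],[26,-47.3,0,0,0,0.361],[26,-47.3,0,0,0,0.361],[26,-47.3,0,0,0,0.361],[26,-47.3,0,0,0,0.361],[26,-47.3,0,0,0,0.361],[26,-47.3,-14,0,0,0.361],[26,-47.3,-14,0,0,0.361],[26,-47.3,-14,0,0,0.361],[26,-47.3,-14,0,0,0.361],[26,-47.3,-14,0,0,0.361]]' 5
```

```text
t: 2.87
tool_pos: [0.4752, 0.1126, 0.1035]
ee_rot: [0.003, -3.13, 0.002]
wrist_force: [-1.2, 0.2, 0.4]
opening: 0.0499
gripper_force: 0.0
```

```bash
python3 -m crank '[[0,0,-2,0,0,0],[0,0,-2,0,0,0],[0,0,-2,0,0,0],[0,0,-2,0,0,0]]'; python3 - <<'E'
from h import *
import cv2
s=readout.get_state(); print(s['tool_pos'],s['ee_rot'])
im=imaging.read_camera('side'); cv2.imwrite('pics/a1.png',cv2.resize(im[120:300,180:400],None,fx=3,fy=3))
E
```

```text
t: 3.2
tool_pos: [0.4817, 0.1126, 0.09]
ee_rot: [-0.002, 3.139, 0.001]
wrist_force: [0.1, 0.6, 1.4]
opening: 0.0501
gripper_force: 0.0
[0.48174031 0.11260366 0.08998819] [-1.81674381e-03  3.13902119e+00  8.25731843e-04]
```

View pics/a1.png

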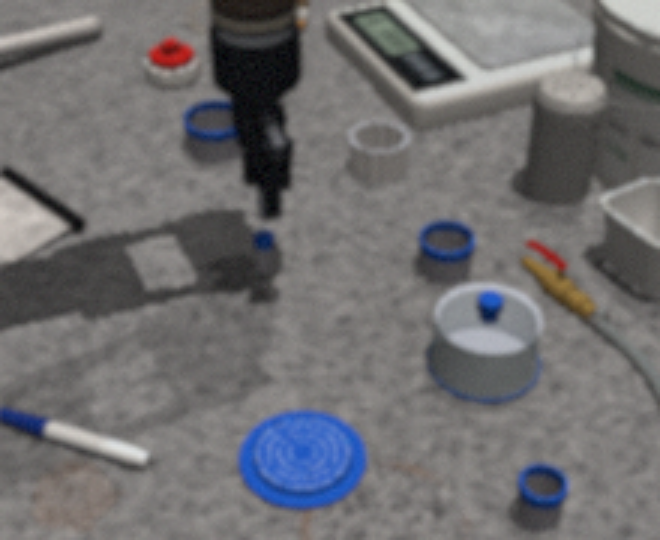

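The gripper hangs right above the small ring (crop 263,240). The other rings, base and cover stand clear.

```bash
python3 -m crank '[[0,0,-3,0,0,0],[0,0,-5.8,0,0,0],[0,0,-5.8,0,0,0],[0,0,-5.8,0,0,0],[0,0,-5.8,0,0,0]]'; python3 -m crank '[[0,0,0,0,0,0],[0,0,0,0,0,0],[0,0,0,0,0,0],[0,0,0,0,0,0],[0,0,0,0,0,0],[0,0,0,0,0,0]]' 1 30;  python3 -m crank '[[0,0,2,0,0,0],[0,0,4,0,0,0],[0,0,7,0,0,0],[0,0,7,0,0,0],[0,0,7,0,0,0],[0,0,7,0,0,0]]'; python3 - <<'E'
from h import *
s=readout.get_state(); p=s['tool_pos']; print(p)
im=imaging.read_camera('side'); 
try: ring('cutter_20','side',p[:2],z=p[2]-.030,img=im,rad=6)
except Exception as e: print(e)
it=imaging.read_camera('top')
cv2.imwrite('pics/a2.png',np.hstack([cv2.resize(im[140:250,200:340],None,fx=2.8,fy=2.8),cv2.resize(it[180:290,220:360],None,fx=2.8,fy=2.8)]))
E
```

```text
t: 3.67
tool_pos: [0.4819, 0.112, 0.0318]
ee_rot: [-0.0, 3.139, 0.001]
wrist_force: [0.5, 0.6, 0.6]
opening: 0.0497
gripper_force: 0.0
t: 4.17
tool_pos: [0.4822, 0.1119, 0.0318]
ee_rot: [-0.0, 3.139, 0.0]
wrist_force: [-1.0, -0.7, 6.4]
opening: 0.0174
gripper_force: 29.3
t: 4.67
tool_pos: [0.4802, 0.1117, 0.1]
ee_rot: [0.0, -3.141, 0.0]
wrist_force: [0.0, 0.4, 0.5]
opening: 0.0176
gripper_force: 29.6
[0.48017059 0.11170207 0.10001647]
Residuals are not finite in the initial point.h.py:10: RuntimeWarning: invalid value encountered in divide
  m=cv2.moments(cv2.convexHull(np.float32(pts))); return np.array([m['m10'],m['m01']])/m['m00']
```

View pics/a2.png

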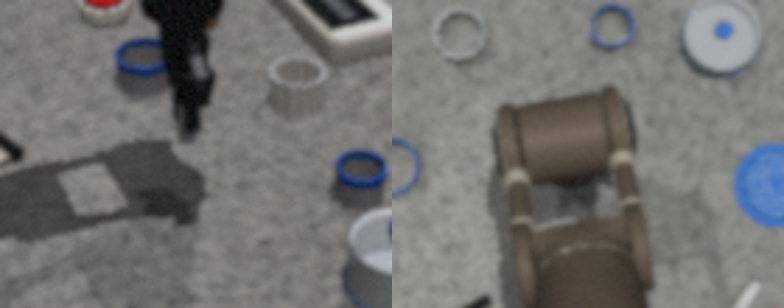

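```bash
python3 -m crank '[[0,-2,2,0,0,0],[-1,-5,2,0,0,0],[-2,-8,2,0,0,0],[-2.5,-11,2,0,0,0],[-3,-14,2,0,0,0],[-3.3,-17,2,0,0,0],[-3.3,-20,2,0,0,0],[-3.3,-22,2,0,0,0],[-3.3,-23.5,1,0,0,0],[-3.3,-24,0,0,0,0],[-3.3,-24,-2,0,0,0],[-3.3,-24,-3,0,0,0],[-3.3,-24,-3,0,0,0],[-3.3,-24,-3,0,0,0],[-3.3,-24,-3,0,0,0]]'; python3 - <<'E'
from h import *
s=readout.get_state(); print(s['tool_pos'])
im=imaging.read_camera('side')
it=imaging.read_camera('top')
cv2.imwrite('pics/a3.png',np.hstack([cv2.resize(im[200:310,220:360],None,fx=2.8,fy=2.8),cv2.resize(it[180:290,290:430],None,fx=2.8,fy=2.8)]))
E
```

```text
t: 6.02
tool_pos: [0.4477, -0.1276, 0.0702]
ee_rot: [0.002, -3.141, -0.0]
wrist_force: [0.3, 0.1, -0.6]
opening: 0.0174
gripper_force: 29.6
[ 0.44768786 -0.12763965  0.07018009]
```

View pics/a3.png

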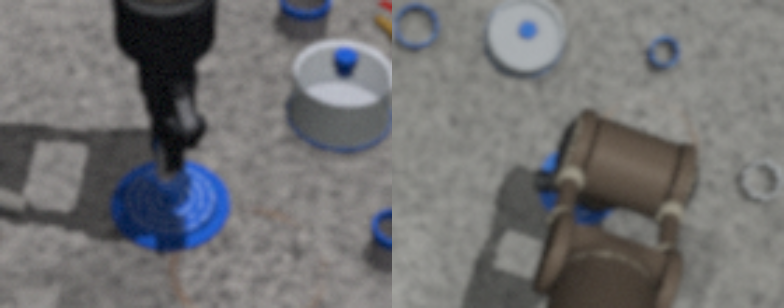

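The ring is held over the base, near its centre (crop 170,200). Lower and release.

```bash
python3 -m crank '[[0,0,-1,0,0,0],[0,0,-2,0,0,0],[0,0,-2.5,0,0,0],[0,0,-2.8,0,0,0],[0,0,-2.9,0,0,0],[0,0,-2.9,0,0,0],[0,0,-2.9,0,0,0],[0,0,-2.9,0,0,0]]'; python3 -m crank '[[0,0,0,0,0,0],[0,0,0,0,0,0],[0,0,0,0,0,0],[0,0,0,0,0,0]]' 5; python3 -m crank '[[0,0,3,0,0,0],[0,0,7,0,0,0],[0,0,10,0,0,0],[5,0,14,0,0,0],[9,0,16,0,0,0],[15,0,16,0,0,0],[15,0,16,0,0,0],[15,-5,16,0,0,0],[15.3,-10.2,16,0,0,0],[15.3,-10.2,16,0,0,0],[15.3,-10.2,14,0,0,0],[15.3,-10.2,14,0,0,0],[15.3,-10.2,14,0,0,0]]' 7; python3 - <<'E'
from h import *
im=imaging.read_camera('side')
it=imaging.read_camera('top')
cv2.imwrite('pics/a4.png',np.hstack([cv2.resize(im[250:310,240:320],None,fx=4.9,fy=4.9),cv2.resize(it[215:275,317:397],None,fx=4.9,fy=4.9)]))
print(readout.get_state()['tool_pos'])
E
```

```text
t: 6.78
tool_pos: [0.4477, -0.1283, 0.0411]
ee_rot: [-0.0, 3.141, -0.0]
wrist_force: [-0.9, -0.5, 0.9]
opening: 0.0175
gripper_force: 29.6
t: 7.12
tool_pos: [0.4477, -0.1283, 0.0413]
ee_rot: [-0.0, 3.141, -0.0]
wrist_force: [0.0, -0.7, -0.1]
opening: 0.0501
gripper_force: 0.0
t: 8.2
tool_pos: [0.5991, -0.2297, 0.1794]
ee_rot: [-0.001, -3.137, -0.004]
wrist_force: [0.6, 0.3, 0.7]
opening: 0.07
gripper_force: 0.0
[ 0.60050521 -0.22956268  0.18135938]
```

View pics/a4.png

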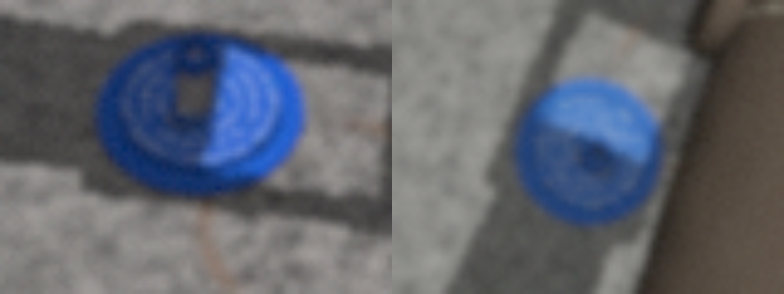

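```bash
python3 - <<'E'
from h import *
def bp(c,u,z):
    i=imaging.camera_info(c); Rm=cv2.Rodrigues(i['rvec'])[0]; C=-Rm.T@i['tvec']; d=Rm.T@np.linalg.inv(K(i))@[*u,1]; return (C+d*(z-C[2])/d[2])[:2]*1000
print('top ring',bp('top',(358.8-.4,246-.4),.047)); print('side base flange',bp('side',(280,273.3),.003))
i=imaging.camera_info('side')
S['foot']=[(.009,.009),(.00901,.0091)]
for p in([.448,-.128],[.448,-.132],[.452,-.132]):
    f=pred('foot',[*p,0],i); print(p,'foot lowest row',f[:,1].max(),'mean col',f[:,0].mean())
im=imaging.read_camera('side').astype(int); it=imaging.read_camera('top').astype(int)
for nm,g,(x0,x1,y0,y1) in(('side',im,(255,305,252,295)),('top',it,(340,374,228,264))):
    m=(g[...,0]-g[...,2]>60).astype(np.uint8); w=0*m; w[y0:y1,x0:x1]=1; h=hullpts(m&w); u=cen(h); ii=imaging.camera_info(nm)
    s=least_squares(lambda p:cen(pred('case_base',[p[0],p[1],0],ii))-u,[.45,-.13],x_scale=.1,diff_step=1e-3); print(nm,u,np.ptp(h,0),s.x)
print(im[262:282,272:288,0]); print(im[262:282,272:288,2])
E
```

```text
top ring [ 446.20805043 -126.25416064]
side base flange [ 447.11540148 -134.56399499]
[0.448, -0.128] foot lowest row 272.36765616653696 mean col 279.5525879118253
[0.448, -0.132] foot lowest row 273.6214628562828 mean col 280.0257422791729
[0.452, -0.132] foot lowest row 273.2382601303192 mean col 281.67675568406986
side [280.78207461 272.75599029] [42. 32.] [ 0.45016835 -0.13062972]
top [356.72803195 245.20128298] [29. 29.] [ 0.44969009 -0.12629389]
[[112 111 109  92  86  88  93  97  98  93  86  86 114 157 190 211]
 [113 112 111  92  83  82  83  90  88  84  79  86 126 175 202 212]
 [116 112 108  95  83  80  77  77  81  75  76  91 129 177 208 214]
 [115 113 107  96  83  73  77  76  72  76  77  85 127 177 207 210]
 [113 112 108  99  79  71  73  78  70  70  69  86 125 176 209 218]
 [114 113 109  96  80  73  70  74  75  70  72  93 134 181 209 217]
 [112 114 110  99  80  74  73  73  75  67  73 102 148 187 211 216]
 [116 113 109  98  76  69  75  73  75  71  71 109 175 203 210 211]
 [118 115 107  94  74  72  68  76  75  67  75 120 178 212 211 213]
 [114 111 103  89  79  78  78  76  73  68
[... 1017 characters left out ...]
60 71 77 73 77 69 64 58 53 53 72 84]
 [46 41 33 46 53 68 76 75 74 74 61 54 66 66 59 70]
 [56 51 36 42 54 68 71 78 74 72 61 58 69 77 58 64]
 [53 45 35 43 63 75 75 76 71 66 62 56 78 77 64 61]
 [48 55 41 38 56 70 74 68 65 55 53 51 74 75 67 75]
 [41 47 43 38 43 50 57 52 52 51 47 46 54 65 81 90]
 [33 34 44 32 25 32 34 36 30 40 44 49 57 80 93 97]
 [33 29 38 38 29 22 28 19 27 19 43 63 81 92 94 80]
 [40 44 37 37 34 31 30 35 31 31 50 65 84 86 72 78]
 [42 48 44 53 35 38 37 37 44 37 42 58 72 77 75 83]
 [44 44 47 52 43 46 44 46 45 48 58 59 74 82 73 64]
 [45 35 43 46 42 51 55 54 44 58 60 64 77 80 67 61]
 [53 48 37 39 39 38 42 42 35 50 60 57 69 75 76 80]
 [43 45 41 43 38 38 45 49 51 67 75 80 79 76 79 83]]
```

```bash
python3 -m crank '[[0.1,-0.1,-4,0,0,0],[0.1,-0.1,-8,0,0,0],[0.1,-0.1,-11,0,0,0],[0.1,-0.1,-13.5,0,0,0],[0.1,-0.1,-15.1,0,0,0],[0.1,-0.1,-15.1,0,0,0],[0.1,-0.1,-15.1,0,0,0],[0.1,-0.1,-15.1,0,0,0]]'; python3 -m crank '[[0,0,0,0,0,0],[0,0,0,0,0,0],[0,0,0,0,0,0],[0,0,0,0,0,0],[0,0,0,0,0,0],[0,0,0,0,0,0]]' 2.5 30;  python3 -m crank '[[0,0,2,0,0,0],[0,0,4,0,0,0],[0,0,7,0,0,0],[0,0,10,0,0,0],[0,0,10,0,0,0],[0,0,10,0,0,0],[0,0,10,0,0,0]]'; python3 - <<'E'
from h import *
print(readout.get_state()['tool_pos'])
im=imaging.read_camera('side')
cv2.imwrite('pics/a5.png',cv2.resize(im[200:320,240:400],None,fx=3.5,fy=3.5))
E
```

```text
t: 9.07
tool_pos: [0.6033, -0.2315, 0.0322]
ee_rot: [-0.001, 3.139, -0.002]
wrist_force: [0.3, -0.1, -0.3]
opening: 0.0698
gripper_force: 0.0
t: 9.57
tool_pos: [0.6029, -0.2318, 0.0322]
ee_rot: [-0.0, 3.139, -0.002]
wrist_force: [-0.6, 1.1, 5.8]
opening: 0.0333
gripper_force: 29.6
t: 10.15
tool_pos: [0.6012, -0.2311, 0.13]
ee_rot: [0.0, -3.141, -0.0]
wrist_force: [-1.3, -0.1, -0.3]
opening: 0.0336
gripper_force: 30.0
[ 0.60117594 -0.23108204  0.13004846]
```

View pics/a5.png

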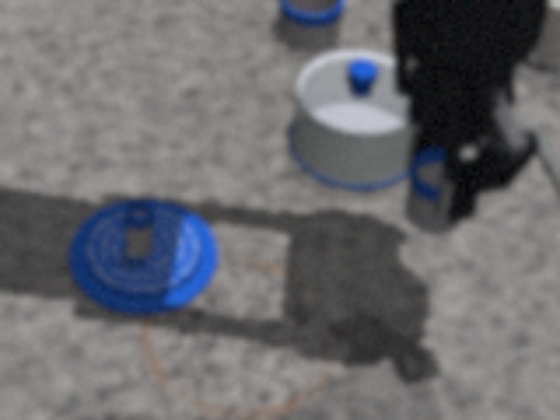

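```bash
python3 -m crank '[[-1,0.5,0,0,0,0],[-3,2,0,0,0,0],[-6,4,0,0,0,0],[-9,6,0,0,0,0],[-12,8,0,0,0,0],[-14,9.5,0,0,0,0],[-15.2,10.3,0,0,0,0],[-15.2,10.3,0,0,0,0],[-15.2,10.3,-1,0,0,0],[-15.2,10.3,-2,0,0,0],[-15.2,10.3,-2,0,0,0],[-15.2,10.3,-2,0,0,0],[-15.2,10.3,-2,0,0,0]]'; python3 - <<'E'
from h import *
print(readout.get_state()['tool_pos'])
im=imaging.read_camera('side')
cv2.imwrite('pics/a6.png',cv2.resize(im[220:310,220:340],None,fx=5,fy=5))
E
```

```text
t: 11.28
tool_pos: [0.4501, -0.1287, 0.1097]
ee_rot: [-0.0, -3.141, -0.0]
wrist_force: [-0.8, -0.2, -1.1]
opening: 0.0331
gripper_force: 30.0
[ 0.4500912  -0.12867295  0.10968819]
```

View pics/a6.png

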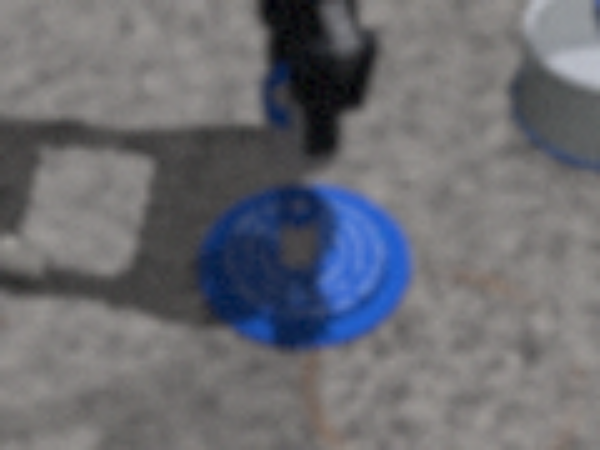

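```bash
python3 -m crank '[[0,0,-1,0,0,0],[0,0,-2,0,0,0],[0,0,-3,0,0,0],[0,0,-4,0,0,0],[0,0,-5,0,0,0],[0,0,-6,0,0,0],[0,0,-6.6,0,0,0],[0,0,-6.9,0,0,0],[0,0,-6.9,0,0,0],[0,0,-6.9,0,0,0],[0,0,-6.9,0,0,0]]'; python3 -m crank '[[0,0,0,0,0,0],[0,0,0,0,0,0],[0,0,0,0,0,0],[0,0,0,0,0,0]]' 6; python3 -m crank '[[0,0,3,0,0,0],[0,0,7,0,0,0],[0,0,10,0,0,0],[5,3,14,0,0,0],[8,7,16,0,0,0],[12,10,16,0,0,0],[16,14,16,0,0,0],[19.2,18.9,16,0,0,0],[19.2,18.9,16,0,0,0],[19.2,18.9,16,0,0,0],[19.2,18.9,12,0,0,0],[19.2,18.9,10,0,0,0],[19.2,18.9,10,0,0,0],[19.2,18.9,10,0,0,0]]' 8; python3 - <<'E'
from h import *
im=imaging.read_camera('side')
it=imaging.read_camera('top')
cv2.imwrite('pics/a7.png',np.hstack([cv2.resize(im[250:310,240:320],None,fx=4.9,fy=4.9),cv2.resize(it[215:275,317:397],None,fx=4.9,fy=4.9)]))
print(readout.get_state()['tool_pos'])
for c,g in(('side',im),('top',it)): ring('cutter_52',c,(.642,.0605),img=g)
E
```

```text
t: 12.25
tool_pos: [0.4491, -0.1279, 0.0413]
ee_rot: [0.0, -3.14, -0.001]
wrist_force: [-1.3, -0.4, 1.5]
opening: 0.0332
gripper_force: 30.2
t: 12.58
tool_pos: [0.4499, -0.1284, 0.0412]
ee_rot: [-0.0, 3.141, -0.0]
wrist_force: [0.1, 0.4, 0.2]
opening: 0.0599
gripper_force: 0.0
t: 13.75
tool_pos: [0.6401, 0.0609, 0.1392]
ee_rot: [0.001, -3.137, 0.0]
wrist_force: [0.3, 0.4, 0.7]
opening: 0.0804
gripper_force: 0.0
[0.64262471 0.06043484 0.14264374]
cutter_52 side px [329.2 200.1] size [18. 13.] exp [19.1 14.6] mm [644.   57.2]h.py:10: RuntimeWarning: invalid value encountered in divide
  m=cv2.moments(cv2.convexHull(np.float32(pts))); return np.array([m['m10'],m['m01']])/m['m00']
Traceback (most recent call last):
  File "h.py", line 43, in ring
    s=least_squares(lambda p:cen(pred(n+'b',[p[0],p[1],z],i))-u,guess,x_scale=.1,diff_step=1e-3)
ValueError: Residuals are not finite in the initial point.
```

View pics/a7.png

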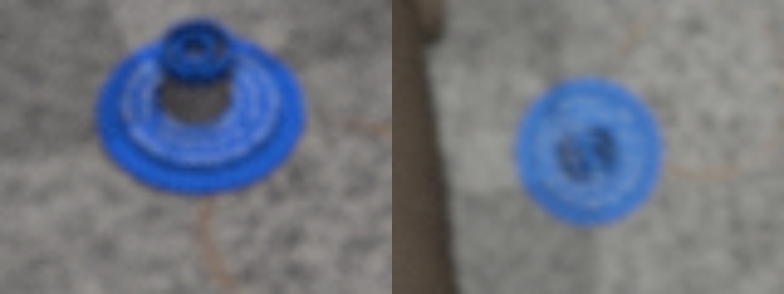

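The 36 ring stands round the 20 ring on the base (side crop 196,100; base centre 200,110), about 2 mm low in x. I aim slightly higher in x for the next one.

```bash
python3 -m crank '[[0,0,-3,0,0,0],[0,0,-6,0,0,0],[0,0,-9,0,0,0],[0,0,-11.1,0,0,0],[0,0,-11.1,0,0,0],[0,0,-11.1,0,0,0],[0,0,-11.1,0,0,0]]'; python3 -m crank '[[0,0,0,0,0,0],[0,0,0,0,0,0],[0,0,0,0,0,0],[0,0,0,0,0,0],[0,0,0,0,0,0],[0,0,0,0,0,0]]' 4 30;  python3 -m crank '[[0,0,2,0,0,0],[0,0,4,0,0,0],[0,0,7,0,0,0],[0,0,10,0,0,0],[0,0,11,0,0,0],[0,0,11,0,0,0],[0,0,11,0,0,0]]'; python3 - <<'E'
from h import *
s=readout.get_state(); p=s['tool_pos']; print(p)
im=imaging.read_camera('side')
cv2.imwrite('pics/a8.png',cv2.resize(im[120:240,260:420],None,fx=3.5,fy=3.5))
E
```

```text
t: 14.43
tool_pos: [0.6441, 0.0605, 0.0331]
ee_rot: [0.001, 3.137, 0.0]
wrist_force: [0.2, -0.3, 0.6]
opening: 0.0799
gripper_force: 0.0
t: 14.93
tool_pos: [0.6436, 0.0608, 0.0331]
ee_rot: [-0.0, 3.138, 0.0]
wrist_force: [-2.0, 0.3, 6.6]
opening: 0.0506
gripper_force: 30.3
t: 15.52
tool_pos: [0.642, 0.0608, 0.141]
ee_rot: [-0.0, 3.14, 0.0]
wrist_force: [-1.1, -0.4, -0.5]
opening: 0.0504
gripper_force: 31.3
[0.64198047 0.0607978  0.14098593]
```

View pics/a8.png

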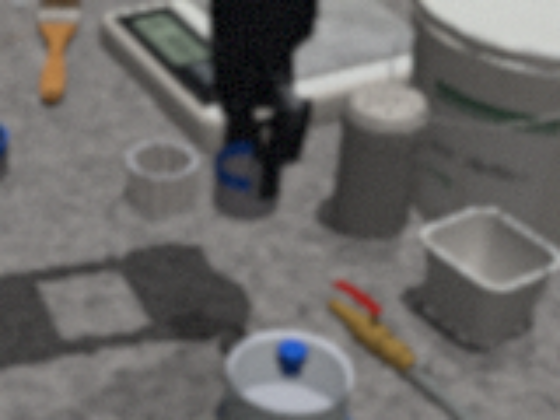

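```bash
python3 -m crank '[[-1,-1,0,0,0,0],[-3,-3,0,0,0,0],[-6,-6,0,0,0,0],[-9,-9,0,0,0,0],[-12,-12,0,0,0,0],[-15,-15,0,0,0,0],[-17.5,-17.5,0,0,0,0],[-19,-18.9,0,0,0,0],[-19,-18.9,-1,0,0,0],[-19,-18.9,-3,0,0,0],[-19,-18.9,-3,0,0,0],[-19,-18.9,-3,0,0,0],[-19,-18.9,-3,0,0,0]]';python3 -m crank '[[0,0,-1,0,0,0],[0,0,-2,0,0,0],[0,0,-3,0,0,0],[0,0,-4,0,0,0],[0,0,-5,0,0,0],[0,0,-6,0,0,0],[0,0,-6.7,0,0,0],[0,0,-6.9,0,0,0],[0,0,-6.9,0,0,0],[0,0,-6.9,0,0,0],[0,0,-6.9,0,0,0]]'; python3 -m crank '[[0,0,0,0,0,0],[0,0,0,0,0,0],[0,0,0,0,0,0],[0,0,0,0,0,0]]' 8; python3 -m crank '[[0,0,3,0,0,0],[0,0,7,0,0,0],[0,0,10,0,0,0],[0,3,14,0,0,0],[0,7,16,0,0,0],[0,11,16,0,0,0],[0,15,16,0,0,0],[0,19,16,0,0,0],[1,23,16,0,0,0],[2,27,16,0,0,0],[2,31,16,0,0,0],[2,35,16,0,0,0],[3.3,39,16,0,0,0],[3.3,43,16,0,0,0],[3.3,45.5,16,0,0,0],[3.3,45.5,13,0,0,0],[3.3,45.5,10,0,0,0],[3.3,45.5,8,0,0,0],[3.3,45.5,8,0,0,0],[3.3,45.5,8,0,0,0]]' 8.54; python3 - <<'E'
from h import *
im=imaging.read_camera('side')
it=imaging.read_camera('top')
cv2.imwrite('pics/a9.png',np.vstack([np.hstack([cv2.resize(im[250:310,240:320],None,fx=4.9,fy=4.9),cv2.resize(it[215:275,317:397],None,fx=4.9,fy=4.9)]),cv2.resize(im[110:190,170:380],(784,299))]))
print(readout.get_state()['tool_pos'])
E
```

```text
t: 16.65
tool_pos: [0.4515, -0.1276, 0.1095]
ee_rot: [0.002, -3.14, -0.001]
wrist_force: [0.5, 0.0, 0.4]
opening: 0.0504
gripper_force: 31.5
t: 17.57
tool_pos: [0.451, -0.128, 0.0415]
ee_rot: [0.001, -3.139, -0.001]
wrist_force: [-3.7, 1.2, 7.8]
opening: 0.0507
gripper_force: 32.4
t: 17.9
tool_pos: [0.4517, -0.1283, 0.041]
ee_rot: [0.0, -3.142, -0.0]
wrist_force: [0.0, -0.4, 0.2]
opening: 0.0806
gripper_force: 0.0
t: 19.57
tool_pos: [0.4834, 0.3261, 0.1197]
ee_rot: [0.001, -3.138, 0.003]
wrist_force: [0.7, 0.1, 0.6]
opening: 0.0854
gripper_force: 0.0
[0.48582345 0.3272375  0.12264515]
```

View pics/a9.png

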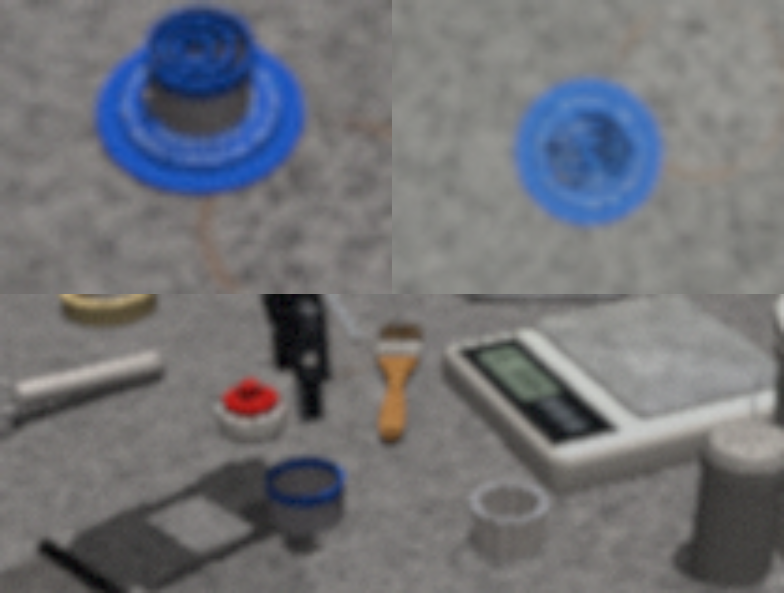

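The 52 ring is nested and centred (side crop 199; base 199.5). The gripper waits above the 68 ring.

```bash
python3 -m crank '[[0,0,-2,0,0,0],[0,0,-4,0,0,0],[0,0,-6,0,0,0],[0,0,-7.5,0,0,0],[0,0,-9.1,0,0,0],[0,0,-9.1,0,0,0],[0,0,-9.1,0,0,0],[0,0,-9.1,0,0,0]]'; python3 -m crank '[[0,0,0,0,0,0],[0,0,0,0,0,0],[0,0,0,0,0,0],[0,0,0,0,0,0],[0,0,0,0,0,0]]' 5.5 30;  python3 -m crank '[[0,0,2,0,0,0],[0,0,4,0,0,0],[0,0,7,0,0,0],[0,0,10,0,0,0],[0,0,11,0,0,0],[0,0,11,0,0,0],[0,0,11,0,0,0]]'
```

```text
t: 20.33
tool_pos: [0.4864, 0.3275, 0.0323]
ee_rot: [0.0, 3.138, 0.003]
wrist_force: [0.3, 0.8, -0.6]
opening: 0.0855
gripper_force: 0.0
t: 20.75
tool_pos: [0.4861, 0.3275, 0.0323]
ee_rot: [-0.0, 3.139, 0.002]
wrist_force: [-0.5, -0.2, 6.4]
opening: 0.0648
gripper_force: 32.7
t: 21.33
tool_pos: [0.4847, 0.3268, 0.1405]
ee_rot: [-0.0, 3.141, 0.001]
wrist_force: [-0.6, -0.6, 0.2]
opening: 0.0646
gripper_force: 34.3
```

```bash
python3 -m crank '[[0,-1,0,0,0,0],[0,-3,0,0,0,0],[-1,-6,0,0,0,0],[-1,-9,0,0,0,0],[-2,-12,0,0,0,0],[-2,-15,0,0,0,0],[-3.2,-18,0,0,0,0],[-3.2,-21,0,0,0,0],[-3.2,-24,0,0,0,0],[-3.2,-27,0,0,0,0],[-3.2,-30,0,0,0,0],[-3.2,-33,0,0,0,0],[-3.2,-36,0,0,0,0],[-3.2,-39,0,0,0,0],[-3.2,-42,0,0,0,0],[-3.2,-44.5,0,0,0,0],[-3.2,-45.5,0,0,0,0],[-3.2,-45.5,-3,0,0,0],[-3.2,-45.5,-3,0,0,0],[-3.2,-45.5,-3,0,0,0]]';python3 -m crank '[[0,0,0,0,0,0],[0,0,-1,0,0,0],[0,0,-2,0,0,0],[0,0,-3,0,0,0],[0,0,-4,0,0,0],[0,0,-5,0,0,0],[0,0,-6,0,0,0],[0,0,-6.7,0,0,0],[0,0,-6.9,0,0,0],[0,0,-6.9,0,0,0],[0,0,-6.9,0,0,0],[0,0,-6.9,0,0,0]]'
```

```text
t: 23.0
tool_pos: [0.4492, -0.1271, 0.1074]
ee_rot: [-0.001, -3.134, -0.005]
wrist_force: [-0.4, -0.3, -0.3]
opening: 0.0647
gripper_force: 34.3
t: 24.0
tool_pos: [0.4524, -0.1281, 0.0411]
ee_rot: [0.0, -3.141, -0.001]
wrist_force: [-2.0, 0.5, 4.1]
opening: 0.0649
gripper_force: 34.9
```

```bash
python3 -m crank '[[0,0,0,0,0,0],[0,0,0,0,0,0],[0,0,0,0,0,0],[0,0,0,0,0,0]]' 8.54; python3 -m crank '[[0,0,3,0,0,0],[0,0,7,0,0,0],[0,0,10,0,0,0],[0,3,14,0,0,0],[0,7,16,0,0,0],[0,11,16,0,0,0],[0,15,16,0,0,0],[0,18,16,0,0,0],[0,18,16,0,0,0],[0,18,16,0,0,0]]' 5; python3 - <<'E'
from h import *
im=imaging.read_camera('side')
it=imaging.read_camera('top')
cv2.imwrite('pics/a10.png',np.hstack([cv2.resize(im[250:310,240:320],None,fx=4.9,fy=4.9),cv2.resize(it[215:275,317:397],None,fx=4.9,fy=4.9)]))
print(readout.get_state()['tool_pos'])
S['knob']=[(.011,.055),(.011,.074)]
for c,g,(x0,x1,y0,y1) in(('side',im,(334,353,212,232)),('top',it,(330,347,182,200))):
    m=blue(g).astype(np.uint8); w=0*m; w[y0:y1,x0:x1]=1; h=hullpts(m&w); u=cen(h); i=imaging.camera_info(c)
    s=least_squares(lambda p:cen(pred('knob',[p[0],p[1],0],i))-u,[.6257,-.068],x_scale=.1,diff_step=1e-3)
    print('knob',c,u,np.ptp(h,0),np.ptp(pred('knob',[.6257,-.068,0],i),0),s.x)
locate(['case_cover','case_base'])
E
```

```text
t: 24.33
tool_pos: [0.4528, -0.1283, 0.0411]
ee_rot: [-0.0, 3.141, -0.0]
wrist_force: [0.4, -0.3, -0.8]
opening: 0.0854
gripper_force: 0.0
t: 25.17
tool_pos: [0.4524, 0.0533, 0.2013]
ee_rot: [-0.008, 3.141, -0.001]
wrist_force: [0.6, 0.1, 0.1]
opening: 0.0501
gripper_force: 0.0
[0.45255934 0.05131937 0.20105476]
knob side [342.96621622 220.95720721] [ 9. 10.] [ 9.65001215 11.68906417] [ 0.62791197 -0.06909267]
knob top [338.043379   190.34474886] [7. 6.] [7.25349559 7.56572366] [ 0.62715059 -0.06559521]
case_cover top score 0.69 px [337.7 192.8] size [30. 30.] exp [29.4 30.1] xy mm [624.8 -67.4] others []
case_base top score 0.90 px [357.4 245.3] size [28. 30.] exp [30.1 30. ] xy mm [ 449.2 -128.4] others []
case_cover side score 0.57 px [341.  234.4] size [38. 39.] exp [39.3 40. ] xy mm [624.7 -72.5] others [(0.35, array([287., 257.]))]
case_base side score 0.86 px [280.1 275. ] size [43. 29.] exp [43.  33.9] xy mm [ 446.6 -136.8] others []
```

View pics/a10.png

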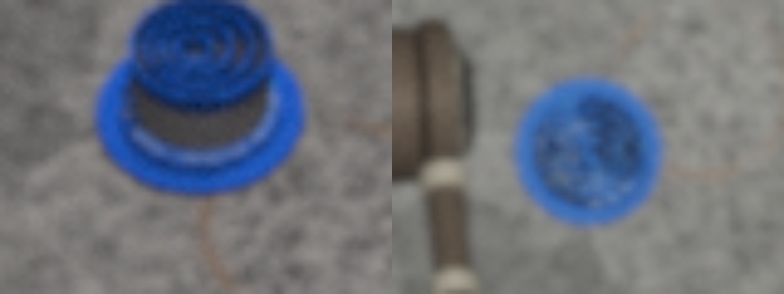

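All four rings stand nested and level (side crop 199,80, base 200,110). Next, a numeric check of the large ring's foot against the flange, in the side picture.

```bash
python3 - <<'E'
from h import *
im=imaging.read_camera('side'); i=imaging.camera_info('side')
d=cv2.GaussianBlur(im,(0,0),.6).astype(float); s=d[...,0]-d[...,2]
def cross(col,r0,r1,up):  # subpixel row where s crosses half between ends, scanning down
    v=s[r0:r1+1,col]; lo,hi=v.min(),v.max(); t=(lo+hi)/2
    k=[j for j in range(len(v)-1) if (v[j]<t)==up and (v[j]>=t)==up]
    if not k: return np.nan
    k=k[0]; return r0+k+(t-v[k])/(v[k+1]-v[k])
def arc(r,z,p,cols):
    t=np.linspace(0,2*np.pi,720); w=np.c_[p[0]+r*np.cos(t),p[1]+r*np.sin(t),np.full(720,z)]
    q=cv2.projectPoints(w,i['rvec'],i['tvec'],K(i),None)[0][:,0]; cy=q[:,1].mean(); q=q[q[:,1]>cy]; q=q[np.argsort(q[:,0])]
    return np.interp(cols,q[:,0],q[:,1])
def fit(cols,rows,r,z):
    ok=np.isfinite(rows); c,y=cols[ok],rows[ok]
    f=least_squares(lambda p:arc(r,z,p,c)-y,[.45,-.13],x_scale=.01,diff_step=1e-3,loss='soft_l1',f_scale=.5)
    print('fit mm',(f.x*1000).round(1),'res',np.abs(f.fun).mean().round(2),len(c))
cf=np.arange(263,299); fit(cf,np.array([cross(c,279,295,False) for c in cf]),.050,.002)
ct=np.arange(269,293); rw=np.array([cross(c,271,281,True) for c in ct]); print(rw.round(1)); fit(ct,rw,.033,.009)
print(s[262:292,280].round())
# flange left/right extents and foot extents
r=s[272]; print('row272',r[255:308].round())
r=s[276]; print('row276',r[255:308].round())
E
```

```text
fit mm [ 450. -130.] res nan 0
[nan nan nan nan nan nan nan nan nan nan nan nan nan nan nan nan nan nan
 nan nan nan nan nan nan]
fit mm [ 450. -130.] res nan 0
[101. 106. 105.  95. 101. 107. 103.  98.  88.  68.  42.  19.   5.   0.
   0.   0.   1.  12.  42.  69.  82.  92. 105. 119. 136. 143. 123.  70.
  17.  -8.]
row272 [ -4.  -3.  -2.  17.  59. 115. 149. 159. 151. 122.  85.  57.  38.  19.
   4.   1.   2.   4.  13.  19.  24.  28.  32.  37.  40.  42.  43.  43.
  40.  37.  31.  27.  19.  11.   6.   1.   0.   3.  19.  50.  82. 108.
 134. 152. 156. 142. 103.  48.  10.  -4.  -5.  -5.  -5.]
row276 [ -3.  -4.  -3.   6.  42.  98. 140. 155. 152. 137. 119.  98.  78.  60.
  44.  27.  13.   3.   0.   0.   0.  -1.   0.  -1.   0.   0.   0.   1.
   0.   1.   0.   0.   0.   0.   6.  14.  31.  57.  83. 103. 116. 130.
 146. 154. 155. 130.  77.  25.   1.  -6.  -6.  -4.  -4.]<stdin>:16: RuntimeWarning: Mean of empty slice.
  ret = ret.dtype.type(ret / rcount)
```

```bash
python3 - <<'E'
from h import *
im=imaging.read_camera('side'); i=imaging.camera_info('side')
d=cv2.GaussianBlur(im,(0,0),.6).astype(float); s=d[...,0]-d[...,2]
def cross(col,r0,r1,up,t):
    v=s[r0:r1+1,col]
    for k in range(len(v)-1):
        if (v[k]<t<=v[k+1]) if up else (v[k]>=t>v[k+1]): return r0+k+(t-v[k])/(v[k+1]-v[k])
    return np.nan
def arc(r,z,p,cols):
    t=np.linspace(0,2*np.pi,720); w=np.c_[p[0]+r*np.cos(t),p[1]+r*np.sin(t),np.full(720,z)]
    q=cv2.projectPoints(w,i['rvec'],i['tvec'],K(i),None)[0][:,0]; cy=q[:,1].mean(); q=q[q[:,1]>cy]; q=q[np.argsort(q[:,0])]
    return np.interp(cols,q[:,0],q[:,1])
def fit(cols,rows,r,z):
    ok=np.isfinite(rows); c,y=cols[ok],rows[ok]
    f=least_squares(lambda p:arc(r,z,p,c)-y,[.45,-.13],x_scale=.01,diff_step=1e-3,loss='soft_l1',f_scale=.5)
    print('fit mm',(f.x*1000).round(1),'res',np.abs(f.fun).mean().round(2),len(c))
cf=np.arange(263,299); fit(cf,np.array([cross(c,279,295,False,65) for c in cf]),.050,.0)
for t in(30,45,55):
    ct=np.arange(269,293); rw=np.array([cross(c,274,284,True,t) for c in ct]); fit(ct,rw,.033,.009)
E
```

```text
fit mm [ 449.6 -129.2] res 0.07 36
fit mm [ 450.7 -126.3] res 0.06 24
fit mm [ 450.3 -127.9] res 0.08 24
fit mm [ 449.9 -128.9] res 0.11 24
```

```bash
python3 -m crank '[[4,-3,0,0,0,0],[8,-6,0,0,0,0],[12,-9,0,0,0,0],[15,-11,0,0,0,0],[17.4,-12,0,0,0,0],[17.4,-12,-4,0,0,0],[17.4,-12,-7,0,0,0],[17.4,-12,-7,0,0,0],[17.4,-12,-7,0,0,0]]' 6; python3 -c "
from station import readout
print(readout.get_state()['q'],readout.get_state()['tool_pos'])"
```

```text
t: 26.42
tool_pos: [0.6242, -0.0682, 0.1285]
ee_rot: [-0.001, -3.135, -0.002]
wrist_force: [-0.2, -0.2, 0.3]
opening: 0.0599
gripper_force: 0.0
[-1.78203609e-01  4.48038991e-01  1.70457844e+00  6.28184508e-05
  9.95761496e-01 -1.74856769e+00] [ 0.62422864 -0.06821643  0.12853837]
```

```bash
python3 -m crank '[[0,0,0,0,0,-0.12],[0,0,0,0,0,-0.24],[0,0,0,0,0,-0.36],[0,0,0,0,0,-0.48],[0,0,0,0,0,-0.6],[0,0,0,0,0,-0.72],[0,0,0,0,0,-0.84],[0,0,0,0,0,-0.96],[0,0,0,0,0,-1.08],[0,0,0,0,0,-1.2],[0,0,0,0,0,-1.32],[0,0,0,0,0,-1.44],[0,0,0,0,0,-1.571],[0,0,-3,0,0,-1.571],[0,0,-5,0,0,-1.571],[0,0,-6.1,0,0,-1.571],[0,0,-6.1,0,0,-1.571],[0,0,-6.1,0,0,-1.571],[0,0,-6.1,0,0,-1.571],[0,0,-6.1,0,0,-1.571]]'; python3 -m crank '[[0,0,0,0,0,0],[0,0,0,0,0,0],[0,0,0,0,0,0],[0,0,0,0,0,0],[0,0,0,0,0,0],[0,0,0,0,0,0]]' 1.2 20
```

```text
t: 28.08
tool_pos: [0.6283, -0.0685, 0.0724]
ee_rot: [2.219, 2.219, 0.003]
wrist_force: [0.5, 0.6, -0.2]
opening: 0.0602
gripper_force: 0.0
t: 28.58
tool_pos: [0.627, -0.0683, 0.0709]
ee_rot: [2.221, 2.221, 0.0]
wrist_force: [-1.0, -0.5, 4.4]
opening: 0.0207
gripper_force: 19.6
```

```bash
python3 -m crank '[[0,0,0,0,0,0],[0,0,0,0,0,0],[0,0,0,0,0,0],[0,0,1.5,0,0,0],[0,0,2,0,0,0.12],[0,0,2,0,0,0.24],[0,0,2,0,0,0.36],[0,0,2,0,0,0.48],[0,0,2,0,0,0.6],[0,0,2,0,0,0.72],[0,0,2,0,0,0.84],[0,0,2,0,0,0.96],[0,0,2,0,0,1.08],[0,0,2,0,0,1.2],[0,0,2,0,0,1.32],[0,0,2,0,0,1.44],[0,0,2,0,0,1.571],[0,0,2,0,0,1.571]]' 5; python3 -m crank '[[0,0,-1,0,0,0],[0,0,-2,0,0,0],[0,0,-2,0,0,0],[0,0,-2,0,0,0]]'; python3 -m crank '[[0,0,0,0,0,0],[0,0,0,0,0,0],[0,0,0,0,0,0],[0,0,0,0,0,0],[0,0,0,0,0,0],[0,0,0,0,0,0]]' 1.2 50; python3 -m crank '[[0,0,1,0,0,0],[0,0,3,0,0,0],[0,0,5,0,0,0],[0,0,8,0,0,0],[0,0,10,0,0,0],[0,0,10,0,0,0],[0,0,10,0,0,0]]'
```

```text
t: 30.08
tool_pos: [0.6264, -0.0682, 0.0898]
ee_rot: [0.004, -3.141, -0.0]
wrist_force: [0.2, 0.7, 0.6]
opening: 0.0497
gripper_force: 0.0
t: 30.42
tool_pos: [0.6251, -0.068, 0.0683]
ee_rot: [-0.002, -3.138, -0.001]
wrist_force: [-0.1, 0.9, 0.1]
opening: 0.0501
gripper_force: 0.0
t: 30.92
tool_pos: [0.627, -0.0683, 0.0706]
ee_rot: [-0.0, 3.141, -0.0]
wrist_force: [1.2, -0.3, 0.1]
opening: 0.0195
gripper_force: 48.9
t: 31.5
tool_pos: [0.6278, -0.0684, 0.1724]
ee_rot: [-0.0, 3.138, -0.001]
wrist_force: [-0.7, -0.6, -1.8]
opening: 0.0194
gripper_force: 49.0
```

```bash
python3 -m crank '[[-1,0,0,0,0,0],[-3,-1,0,0,0,0],[-6,-2,0,0,0,0],[-9,-3,0,0,0,0],[-12,-4,0,0,0,0],[-15,-5,0,0,0,0],[-17,-5.8,0,0,0,0],[-17.6,-6,0,0,0,0],[-17.6,-6,0,0,0,0],[-17.6,-6,-2,0,0,0],[-17.6,-6,-3,0,0,0],[-17.6,-6,-3,0,0,0],[-17.6,-6,-3,0,0,0],[-17.6,-6,-3,0,0,0]]'; python3 - <<'E'
from h import *
im=imaging.read_camera('side'); it=imaging.read_camera('top'); print(readout.get_state()['tool_pos'])
cv2.imwrite('pics/a11.png',np.hstack([cv2.resize(im[210:310,220:340],(468,390)),cv2.resize(it[215:275,317:367],(325,390))]))
E
```

```text
t: 32.67
tool_pos: [0.4513, -0.128, 0.1402]
ee_rot: [0.001, -3.141, -0.0]
wrist_force: [0.3, 0.8, -1.4]
opening: 0.0196
gripper_force: 49.0
[ 0.45152575 -0.12826098  0.14079003]
```

View pics/a11.png

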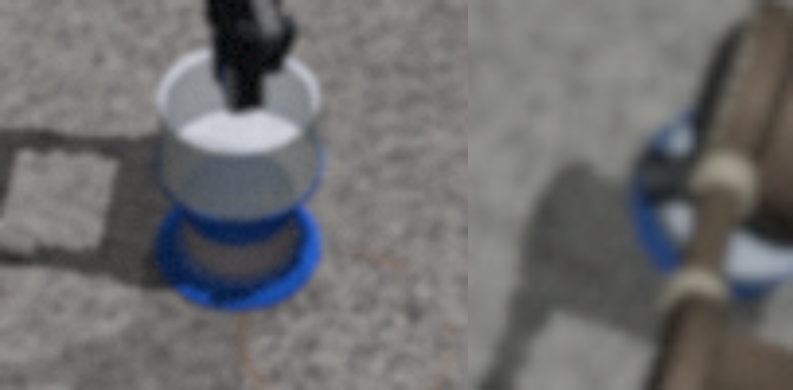

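The cover hangs upright and level over the stack (lip centre column 240, flange 238.5), so I lower it.

```bash
python3 -m crank '[[-0.05,-0.05,-0.7,0,0,0],[-0.05,-0.05,-1.4,0,0,0],[-0.05,-0.05,-2.1,0,0,0],[-0.05,-0.05,-2.8,0,0,0],[-0.05,-0.05,-3.5,0,0,0],[-0.05,-0.05,-4.2,0,0,0],[-0.05,-0.05,-4.9,0,0,0],[-0.05,-0.05,-5.4,0,0,0],[-0.05,-0.05,-5.8,0,0,0],[-0.05,-0.05,-5.8,0,0,0],[-0.05,-0.05,-5.8,0,0,0]]'; python3 -m crank '[[0,0,-0.2,0,0,0],[0,0,-0.4,0,0,0],[0,0,-0.6,0,0,0],[0,0,-0.7,0,0,0],[0,0,-0.7,0,0,0],[0,0,-0.7,0,0,0],[0,0,-0.7,0,0,0]]'
```

```text
t: 33.68
tool_pos: [0.4501, -0.1287, 0.082]
ee_rot: [0.0, -3.141, -0.0]
wrist_force: [0.3, 0.4, -1.0]
opening: 0.0193
gripper_force: 49.0
t: 34.27
tool_pos: [0.4502, -0.1288, 0.0753]
ee_rot: [-0.0, 3.141, -0.0]
wrist_force: [0.1, 0.4, -1.5]
opening: 0.0192
gripper_force: 49.0
```

```bash
python3 -m crank '[[0,0,-0.05,0,0,0],[0,0,-0.1,0,0,0],[0,0,-0.1,0,0,0],[0,0,-0.1,0,0,0]]'; python3 -m crank '[[0,0,-0.05,0,0,0],[0,0,-0.1,0,0,0],[0,0,-0.1,0,0,0],[0,0,-0.1,0,0,0]]'
```

```text
t: 34.6
tool_pos: [0.4504, -0.1289, 0.0746]
ee_rot: [-0.001, 3.141, -0.0]
wrist_force: [0.1, -1.5, 1.5]
opening: 0.0191
gripper_force: 49.3
t: 34.93
tool_pos: [0.4504, -0.1289, 0.0745]
ee_rot: [0.001, -3.141, 0.0]
wrist_force: [-2.8, 0.9, 9.5]
opening: 0.0196
gripper_force: 50.0
```

```bash
python3 -m crank '[[0,0,0,0,0,0],[0,0,0,0,0,0],[0,0,0,0,0,0],[0,0,0,0,0,0],[0,0,0,0,0,0]]' 5; python3 -m crank '[[0,0,2,0,0,0],[0,0,5,0,0,0],[0,0,9,0,0,0],[0,3,12,0,0,0],[0,7,12,0,0,0],[0,11,12,0,0,0],[0,15,12,0,0,0],[0,19,12,0,0,0],[0,22,12,0,0,0],[0,22,12,0,0,0],[0,22,12,0,0,0]]'; python3 - <<'E'
from h import *
im=imaging.read_camera('side'); i=imaging.camera_info('side')
cv2.imwrite('pics/a12.png',cv2.resize(im[210:310,220:340],(468,390)))
locate(['case_cover'],z=.004)
S['knob']=[(.011,.059),(.011,.078)]
m=blue(im).astype(np.uint8); w=0*m
e=pred('knob',[.450,-.131,0],i); lo,hi=e.min(0),e.max(0); print('exp knob',e.mean(0),np.ptp(e,0))
w[int(lo[1])-3:int(hi[1])+4,int(lo[0])-3:int(hi[0])+4]=1
h=hullpts(m&w); print('knob seen',cen(h),np.ptp(h,0))
locate(['fluted_60','timer'],snap=False)
E
```

```text
t: 35.35
tool_pos: [0.4501, -0.1287, 0.0731]
ee_rot: [0.0, -3.141, -0.0]
wrist_force: [-0.1, 0.1, 0.0]
opening: 0.0499
gripper_force: 0.0
t: 36.27
tool_pos: [0.4498, 0.0925, 0.1931]
ee_rot: [0.007, -3.141, 0.001]
wrist_force: [-0.1, -0.3, -0.8]
opening: 0.0499
gripper_force: 0.0
case_cover top score 0.85 px [357.5 244.4] size [29. 28.] exp [30.4 29.3] xy mm [ 451.1 -125.6] others []
case_cover side score 0.73 px [280.3 265.1] size [42. 45.] exp [41.2 45.3] xy mm [ 449.1 -131.5] others []
exp knob [280.40250427 252.1597566 ] [ 9.96097969 13.06506707]
knob seen [280.72687609 251.15619546] [10. 12.]
fluted_60 top score 0.55 px [171.5 245. ] size [20. 19.] exp [20.6 18.5] xy mm [467.5 490.2] others [(0.53, array([426., 246.])), (0.5, array([243., 187.]))]
timer top score 0.70 px [171.4 245.1] size [20. 21.] exp [23.2 20.5] xy mm [467.1 489.2] others [(0.16, array([426., 245.]))]
fluted_60 side score 0.85 px [305.4 170.5] size [22. 22.] exp [19.5 20.3] xy mm [636.7 236.9] others [(0.79, array([306., 342.]))]
timer side score 0.47 px [236.9 141.3] size [19. 17.] exp [20.2 21.2] xy mm [466.3 472. ] others []
```

```bash
python3 -c "
from station import order
print(order.hand_in())"
```

```text
the job is handed in; nothing more can be done
None
```

I nested all four plain cutters on the case base, smallest first, put the clear cover over them and handed the job in at about 36 s. The cover met the base within 0.1 mm of the height expected for fully down, and the later camera fit agreed; I never moved the arm to the fluted cutters or the timer.

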